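Hold the allergen clip open over the recipe card

TASK

Squeeze open the purple spring clip parked on the rim of the chocolate tub, lift it off, and hold it gaping over the middle of the recipe card's top edge, one jaw on each side reaching a good centimetre below the edge and neither touching the card, so that I can slip the allergen note in before it closes. Finish holding it there, squeezed well open; do not let it bite the card. Leave the green clip on the tub, and do not shift the tub, the card stand, or the ramekin, palette knife and raspberries near them.

Things in the scene. Friction and masses are not known exactly. Their poses are not given: they have to be found in the camera images.
- purple_pin (a point): Purple spring clip, the one to use (two plastic halves on a steel hinge pin with coil spring, about 42 g), parked upright astride the tub's near wall, jaws down, tails up. Point: middle of the pin; y axis along the pin and the wall, z up, x across the jaws. As parked its two tail lips are 36 mm above the pin, 31 mm long along y, 45 mm apart over their outsides.
- purple_jaw (a joint): Opening angle of the purple clip, rad: 0 as parked (jaws 3 mm apart), growing as the lips are squeezed together along x, 0.5 at the stop. Each lip needs about 8 N to start and 13 N to reach the stop. At the stop the lips are 26 mm over their outsides and 40 mm above the pin, the jaw ends 23 mm apart and 41 mm below the pin.
- purple_near_tip (a point): Middle of the lower inner edge of the purple clip's -x jaw (outside the tub at the start), 42 mm below the pin as parked. The flat jaw ends are 44 mm wide along y, 14 mm high. Axes as the pin's, turning with that jaw.
- purple_far_tip (a point): The same on the purple clip's other jaw, on the +x side (inside the tub at the start).
- purple_clip: The -x half of the purple clip with the pin; origin and axes as point purple_pin.
- green_pin (a point): Green spring clip, the same in all but colour, parked on the same wall 78 to 110 mm beside the purple one, on either side of it; middle of its hinge pin. Stays there.
- tub: White food tub of chocolate drops, 130 (x) x 200 (y) x 85 mm high, walls 3 mm, filled to about 45 mm; weighs about 1.2 kg, loose. Origin under its centre; its -x wall, roughly towards the robot, carries the clips 26 mm below their pins.
- card_edge (a point): Middle of the top edge of the white recipe card with an orange head band: 148 mm wide, 2.5 mm thick, stiff, standing upright in a loose 0.6 kg wooden block 60 x 160 x 30 mm high; this point is 123 mm above the bench. y axis along the edge, x square to the card's face, z up.
- card: The wooden block with the card fixed in its slot; origin under the block's centre, axes as card_edge.
- ramekin: White ramekin of edible flowers, 68 mm across, 42 mm high (flowers to 50 mm). Bystander; origin under its centre.
- spatula: Palette knife lying along its x axis, 250 mm long, 26 mm wide, 18 mm high. Bystander; origin near its middle on the bench.
- raspberries: Clear punnet of raspberries, 110 x 150 x 50 mm. Bystander; origin under its centre.
Mind the look-alikes: they are no part of the job. Of the things that look like the purple_clip, the larger one is meant.

How it is judged (in metres and radians):
On the way, in this order (a step that is already met when the one before it is completed fails the run):
1. the purple clip is squeezed open in the fingers while still astride the tub wall (value of joint purple_jaw above 0.25 rad and contact force between the fingers and purple_clip above 3 N and distance of purple_pin from where it was at the start of the episode below 0.025 m), for 0.2 s.
2. it is lifted off the tub, held open (value of joint purple_jaw above 0.25 rad and contact force between the fingers and purple_clip above 3 N and height (world z) of each of purple_near_tip, purple_far_tip above 0.09 m and contact force between purple_clip and tub below 0.1 N), for 0.2 s.
At the end, for the whole second after the job is handed in: Purple clip held by the fingers, open over 0.3 rad, at rest, astride the card's top edge within 20 mm of its middle and 0.3 rad of parallel, jaw ends 6 mm or more below the edge, touching neither card nor tub; card upright within 15 mm of its start, tub and green clip within 20 mm (value of joint purple_jaw above 0.3 rad and contact force between the fingers and purple_clip above 3 N and x of card_edge in the frame of purple_near_tip above 0.001 m and z of card_edge in the frame of purple_near_tip above 0.006 m and x of card_edge in the frame of purple_far_tip below -0.001 m and z of card_edge in the frame of purple_far_tip above 0.006 m and z of card_edge in the frame of purple_clip below -0.004 m and y of card_edge in the frame of purple_clip between -0.02 and 0.02 m and angle between the y axis of purple_clip and the y axis of card, either way round below 0.3 rad and contact force between purple_clip and card below 0.2 N and contact force between purple_clip and tub below 0.1 N and linear speed of purple_clip below 0.02 m/s and angle between card's own z axis and vertical below 0.05 rad and distance of card from where it was at the start of the episode below 0.015 m and distance of each of tub, green_pin from where it was at the start of the episode below 0.02 m); the arm keeps its last pose, push and grip.
It fails at once if the purple clip bites or pushes hard on the card (contact force between purple_clip and card above 5 N).
It fails at once if the tub, the card stand or the green clip is shifted (distance of any of tub, green_pin from where it was at the start of the episode above 0.02 m or distance of card from where it was at the start of the episode above 0.015 m or angle between card's own z axis and vertical above 0.2 rad).
It fails at once if a bystander is shifted (distance of any of ramekin, spatula, raspberries from where it was at the start of the episode above 0.02 m).
It also fails if it takes over 38 s, if anything falls off the work surface, if the arm or the gripper's body presses on something with over 40 N, if the wrist force passes 120 N, or if a joint passes its speed limit or range.

ROBOT

A 6-joint arm with a two-finger parallel gripper is mounted at the origin on the work surface. World frame = base frame: x ahead of the robot, y to its left, z up, the work surface at z = 0. Lengths are in mm, angles in rad, forces in N, time in s.
With the tool pointing down it reaches from about 300 to 950 mm from the base axis. Payload 3.1 kg.
Tool frame: the origin (TCP) lies at the very end of the fingers, on their centre line; the grasp point (between the pads) lies r.grasp_offset behind it (r.grasp_offset is the distance from the TCP to the grasp point, in mm); z points along the fingers, y is the line along which they close (so a half turn about z gives the same grasp; the last joint's range is limited). The gripper opens to 85 mm and grips with 20 to 120 N. Pads are 22 mm wide; open, the fingers measure 114 mm over their backs; the gripper's body (76 mm by 85 mm) begins 54 mm behind the grasp point. The pads swing forward as they close: fully open they stand 13 mm farther back than shut.
Start: joints at [1.098, 0.308, 1.634, -0, 1.2, -0.07], TCP at [245.023, 574.975, 231.272] pointing down, gripper open.
Joint ranges: [-3.06, 3.06], [-0.79, 1.96], [0.05, 2.63], [-1.19, 4.34], [0.05, 2.64], [-2.94, 2.94]. Speed limits (rad/s): [2.79, 2.79, 3.14, 3.14, 3.14, 3.14].

INTERFACE

Orientations are given as a unit quaternion [w, x, y, z].
In Python, from bench import telemetry, cams, r, spotter gives the robot as it stands. The module is installed in compiled form; this text tells all that it offers.
- The arm moves only by the shell command python3 -m pendant 'ROWS' [FORCE]. ROWS is JSON, a list of rows, each a list of 7 numbers: the shift along the tool's x, y, z in cm, then the turn, a rotation vector about the tool's x, y, z in rad, then the finger opening in cm, from 0 to 8.54. A call has 1 to 12 rows; each row shifts and turns the commanded pose from where the row before left it, along the tool's axes as they then stand; what a row does not reach is not made up. A row lasts 1/10 s, in which the tool goes at most 50 mm and 8.59 degrees, less where a joint would pass 70% of its speed; a pose out of reach is approached as far as the arm can. A call is refused whole if a number of a shift passes 5 or a number of a turn 0.15, either way. A call with a gripper value outside its range is refused whole. The fingers move at their own pace and stop on an object; FORCE is the grip in N (left out, the last holds). Time passes only in rows, so rows that do not move let the fingers close. It gives the time, the measured TCP pose, the force, the opening and the grip force at its end, in the units of the state.
- telemetry.get_state(): the state, without advancing time (a new reading comes with each control period).
- cams.camera(name): name is "side" or "top"; returns a dict with "pixels" (384x512x3 uint8, red, green, blue), "K" (3x3 intrinsics, pixels), "origin" and "orientation" of the camera in the world. Camera axes: x right, y down, z forward; pixel columns grow to the right and rows downward; lengths in mm; the calibration is good to about 2 mm. A picture is of the moment at which its call begins. There is no depth.
- r.close_job(): hands the job in; it is judged then, once.
Trained networks look in a picture, given as the dict that the camera call returned (one of the last four; its "shot" number tells which), for a name from the list of things; names that differ only in an ending like _2 or _b are one class to them, and where a whole thing is asked for, a point or a joint stands for the part that bears it (a point fixed in the world has none). Each returns a list of dicts, best first, with "conf" (0 to 1); they miss things now and then, are a little off and sometimes report something else, mostly with a low value. They report only what shows in the picture. A call takes as long as a camera call. They do not tell look-alikes from the thing itself.
- spotter.silhouettes(query, picture): "mask" (384x512 bool, what is visible of it) and "rect" ([left, top, right, bottom] in pixels, round what is visible of it).
- spotter.mark_of(query, picture): "pixel" ([column, row] in pixels: a listed point, or the origin of a listed thing).
The state is a dict: "time_s": time; "q": joint angles; "joint_velocities": joint speeds; "joint_efforts": joint torques, N m; "ee_pos": TCP position; "tcp_rot": TCP orientation; "wrist_force": force on the tool from outside, world axes, zero at the start; "torque": the same for the moment, N m; "width": finger opening in mm; "gripper_force": force on a finger pad.
Only numpy, scipy, OpenCV 4.12 (cv2) and the standard library are available. Lean on these libraries where they do the work, as an engineer would, in place of code of your own. Each camera call takes 0.05 s, during which the arm holds its last target. There are 200 camera calls.

## Working session

There is one attempt and no reset: what is moved stays moved. The work goes in short steps, Python scripts to look and compute and a shell command to move; the robot and the scene stay as the last step left them, time stands still between calls to the robot, and variables do not carry over. Pictures are saved under pics/ and viewed, at most 13 in all, crops included, and the job is handed in when it is done.

```bash
mkdir -p pics; cat > h.py <<'E'
import numpy as np,cv2
from scipy.spatial.transform import Rotation as R
from bench import telemetry,cams,r,spotter
def rot(o):
    o=np.array(o,float)
    return o if o.shape==(3,3) else R.from_quat(o[[1,2,3,0]]).as_matrix()
def ray(c,p):
    d=rot(c["orientation"])@np.linalg.inv(c["K"])@np.array([p[0],p[1],1.]);return np.array(c["origin"],float),d
def atz(c,p,z):
    o,d=ray(c,p);return o+d*(z-o[2])/d[2]
def proj(c,X):
    v=np.array(c["K"])@(rot(c["orientation"]).T@(np.array(X,float)-c["origin"]));return v[:2]/v[2]
def tri(c1,p1,c2,p2):
    (a,d),(b,e)=ray(c1,p1),ray(c2,p2);d=d/np.linalg.norm(d);e=e/np.linalg.norm(e)
    s=np.linalg.lstsq(np.c_[d,-e],b-a,rcond=None)[0];A=a+s[0]*d;B=b+s[1]*e
    return (A+B)/2,np.linalg.norm(A-B)
def save(c,n,crop=None,f=1):
    im=c["pixels"][:,:,::-1]
    if crop:x0,y0,x1,y1=crop;im=im[y0:y1,x0:x1]
    cv2.imwrite("pics/"+n,cv2.resize(im,None,fx=f,fy=f,interpolation=cv2.INTER_CUBIC))
E
python3 - <<'E'
from h import *
np.set_printoptions(precision=1,suppress=True)
a=cams.camera("top");b=cams.camera("side")
im=np.vstack([a["pixels"],b["pixels"]])[:,:,::-1]
cv2.imwrite("pics/a.png",cv2.resize(np.hstack([a["pixels"],b["pixels"]])[:,:,::-1],(800,300)))
save(a,"top.png",None,1.5);save(b,"side.png",None,1.5)
print(a["origin"],b["origin"],r.grasp_offset)
for q in ["purple_pin","green_pin","purple_near_tip","purple_far_tip","tub","card_edge","card","ramekin","spatula","raspberries"]:
    for n,c in(("top",a),("side",b)):
        print(q,n,[(np.array(m["pixel"]).round(1).tolist(),round(m["conf"],2)) for m in spotter.mark_of(q,c)[:4]])
E
```

```text
[ 470.2   24.9 1024.3] [  44.2 -619.3  571.8] 18.700000000000003
purple_pin top [([128.8, 242.6], 0.89), ([273.2, 122.8], 0.51), ([106.5, 227.7], 0.49), ([266.7, 205.3], 0.27)]
purple_pin side [([169.8, 165.6], 0.64), ([166.0, 175.9], 0.58)]
green_pin top [([174.3, 252.0], 0.86)]
green_pin side [([176.6, 179.8], 0.46)]
purple_near_tip top [([141.9, 241.8], 0.72), ([108.4, 230.2], 0.7)]
purple_near_tip side [([172.0, 176.7], 0.65), ([167.0, 185.9], 0.5)]
purple_far_tip top [([137.5, 238.8], 0.6), ([104.8, 227.7], 0.55), ([177.0, 254.7], 0.23)]
purple_far_tip side [([167.6, 184.5], 0.5), ([175.1, 178.9], 0.48)]
tub top [([175.4, 222.4], 0.9)]
tub side [([200.5, 202.6], 0.88)]
card_edge top [([376.9, 186.0], 0.91)]
card_edge side [([343.0, 231.6], 0.57)]
card top [([365.7, 191.7], 0.77), ([137.7, 237.7], 0.17)]
card side [([339.0, 276.7], 0.79)]
ramekin top [([266.3, 280.9], 0.79)]
ramekin side [([200.3, 259.1], 0.97)]
spatula top [([264.6, 205.1], 0.86)]
spatula side [([255.4, 234.3], 0.73), ([172.3, 178.6], 0.32)]
raspberries top [([274.4, 122.2], 0.57)]
raspberries side []
```

View pics/top.png

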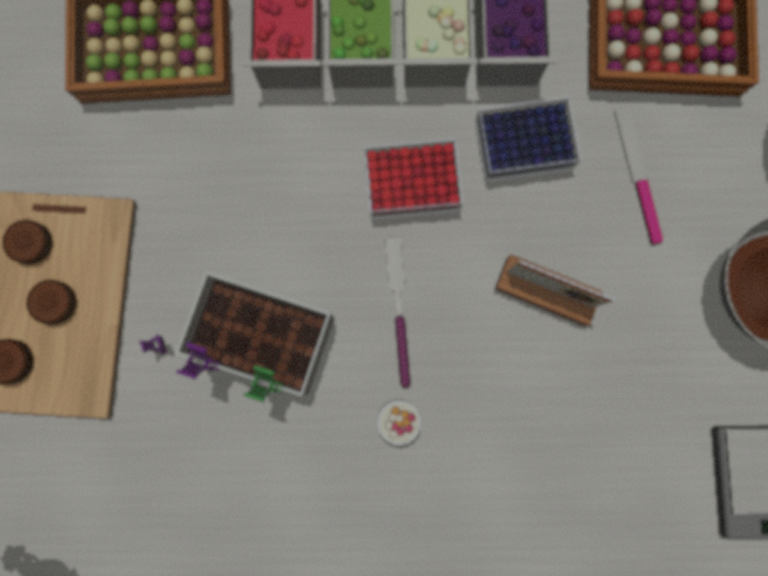

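View pics/side.png

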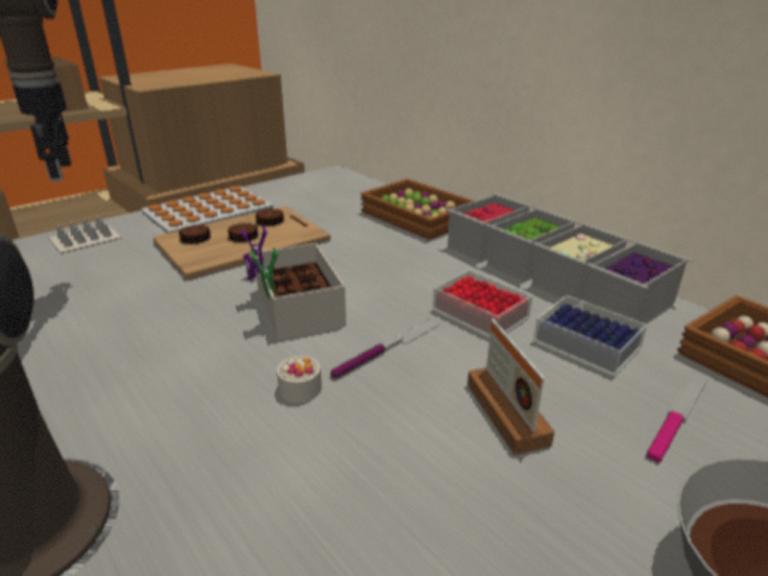

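The top view shows the tub at about (175,222). Purple candidates: the larger clip at about (129,241), astride the tub's near wall, and a smaller one at about (102,230), left of the tub. The green clip is at (174,252) and the card edge at about (373,187). The larger clip on the wall fits the description; I'll confirm with one crop and measure.

```bash
python3 - <<'E'
from h import *
np.set_printoptions(precision=1,suppress=True)
a=cams.camera("top");b=cams.camera("side")
A=cv2.resize(a["pixels"][205:285,80:220],(800,457),interpolation=cv2.INTER_CUBIC)[:,:400]
t=cv2.resize(a["pixels"][205:275,85:195],None,fx=5,fy=5,interpolation=cv2.INTER_CUBIC)
s=cv2.resize(b["pixels"][145:215,150:200],None,fx=5,fy=5,interpolation=cv2.INTER_CUBIC)
cv2.imwrite("pics/crop.png",np.hstack([t,s])[:,:,::-1])
def hits(q,z):
    for m in spotter.mark_of(q,a)[:2]: print(q,np.round(m["pixel"],1),round(m["conf"],2),atz(a,m["pixel"],z))
hits("purple_pin",111);hits("green_pin",111);hits("card_edge",123);hits("card",0);hits("tub",0);hits("ramekin",0);hits("spatula",9)
for q in["purple_pin","green_pin","card_edge"]:
  for m in spotter.mark_of(q,a)[:2]:
    for n in spotter.mark_of(q,b)[:2]:
      print(q,np.round(m["pixel"],1),np.round(n["pixel"],1),*tri(a,m["pixel"],b,n["pixel"]))
for q in["purple_clip","green_pin","card","tub"]:
  for n,c in(("top",a),("side",b)):
    for m in spotter.silhouettes(q,c)[:3]:
      print(q,n,m["rect"],round(m["conf"],2),m["mask"].sum(),cv2.minAreaRect(np.argwhere(m["mask"])[:,::-1].astype(np.float32)))
# tub rim corners & card ends by picture
for p in[(183/1.5,350/1.5),(303/1.5,392/1.5),(210/1.5,277/1.5),(332/1.5,315/1.5)]:print("rim",atz(a,p,85))
for p in[(510/1.5,261/1.5),(609/1.5,299/1.5)]:print("card",atz(a,p,123))
E
```

```text
purple_pin [130.2 241.7] 0.68 [488.8 300.4 111. ]
purple_pin [105.8 228.5] 0.51 [517.9 354.7 111. ]
green_pin [175.5 256. ] 0.75 [457.3 201.2 111. ]
green_pin [378.6 186.5] 0.22 [ 605.2 -244.2  111. ]
card_edge [377.  188.7] 0.59 [ 598.7 -237.   123. ]
card [361.  195.2] 0.9 [ 600.4 -232.6    0. ]
tub [175.2 223.7] 0.86 [534.  224.8   0. ]
ramekin [263.6 280.5] 0.92 [395.8   9.7   0. ]
spatula [264.6 205.7] 0.65 [575.5   5.4   9. ]
purple_pin [130.2 241.7] [169.1 176.4] [489.9 313.8  66.3] 0.44068013411409585
purple_pin [130.2 241.7] [168.5 162.2] [487.6 298.7 118.5] 2.2681366594625825
purple_pin [105.8 228.5] [169.1 176.4] [522.9 384.1  28.4] 1.60428360384553
purple_pin [105.8 228.5] [168.5 162.2] [518.5 363.9  86.5] 1.3637798012913513
green_pin [175.5 256. ] [176.8 178.9] [457.3 200.8 113.2] 0.04785662622962655
green_pin [378.6 186.5] [176.8 178.9] [ 442.7 -130.7  305.3] 281.89360450878866
card_edge [377.  188.7] [342.8 233.4] [ 600.1 -239.8  113.6] 0.23589815513577742
purple_clip top [118.0, 226.5, 145.2, 253.1] 0.76 357 ((131.9319610595703, 242.7366943359375), (24.36798667907715,
[... 708 characters left out ...]
 1872 ((368.54315185546875, 195.1040496826172), (76.66152954101562, 27.115116119384766), 22.47943687438965)
card side [310.4, 216.2, 371.4, 305.8] 0.57 2707 ((340.61083984375, 259.6570129394531), (89.14562225341797, 44.16432571411133), 54.78240966796875)
tub top [116.2, 178.5, 227.2, 264.9] 0.76 5182 ((170.30242919921875, 223.11798095703125), (94.54054260253906, 59.54054260253906), 18.924644470214844)
tub side [171.1, 160.6, 231.6, 228.4] 0.8 2801 ((200.5037384033203, 192.32080078125), (60.08523941040039, 56.9210090637207), 79.87532806396484)
rim [508.1 327.3  85. ]
rim [444.7 147.2  85. ]
rim [618.2 290.   85. ]
rim [558.7 104.5  85. ]
card [ 631.8 -157.9  123. ]
card [ 574.9 -298.5  123. ]
```

View pics/crop.png

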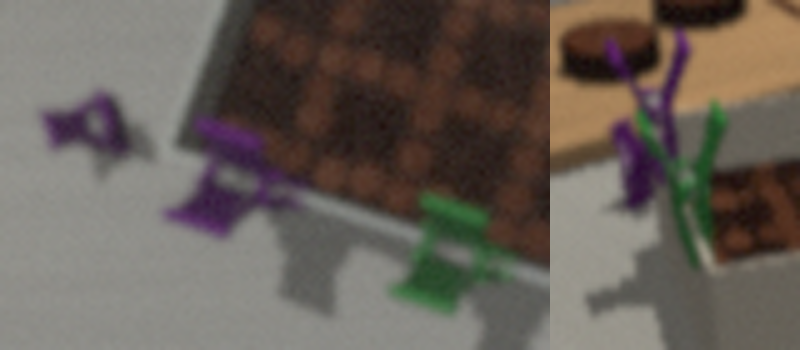

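The crop confirms it: the large purple clip sits astride the wall (top lips at about (131,232) and (125,250)); the small look-alike stands on the bench at about (102,230). Next I plan the approach.

```bash
cat >> h.py <<'E'
def delta(pos,yaw,flip=0):
    """tool-down target with tool y at world angle yaw; prints total shift in current tool axes (cm) and turn"""
    s=telemetry.get_state();M=rot(s["tcp_rot"]);p=np.array(s["ee_pos"])
    y=np.array([np.cos(yaw),np.sin(yaw),0])*(-1 if flip else 1);z=np.array([0,0,-1.]);T=np.c_[np.cross(y,z),y,z]
    print("shift cm",(M.T@(np.array(pos)-p)/10).round(2),"turn",R.from_matrix(M.T@T).as_rotvec().round(3),"t",s["time_s"],"w",s["width"],"F",np.round(s["wrist_force"],1),"g",s["gripper_force"],"q",np.round(s["q"],2),"p",p.round(1))
E
python3 - <<'E'
from h import *
np.set_printoptions(precision=1,suppress=True)
a=cams.camera("top");print(rot(telemetry.get_state()["tcp_rot"]))
u=atz(a,(131.2,232.4),147);l=atz(a,(124.9,249.8),147);print(u,l,(u+l)/2)
for f in(0,1):delta([488,300,180],-0.33,f)
E
```

```text
[[-0.9  0.4  0. ]
 [ 0.4  0.9  0. ]
 [ 0.   0.  -1. ]]
[507.4 288.1 147. ] [471.4 300.1 147. ] [489.4 294.1 147. ]
shift cm [-33.1 -15.8   5.1] turn [ 0.  -0.   1.5] t 2.4 w 85.37920515282306 F [-0.3 -0.6  0.1] g 0.0 q [ 1.1  0.3  1.6  0.   1.2 -0.1] p [245.1 575.  231.3]
shift cm [-33.1 -15.8   5.1] turn [ 0.   0.  -1.6] t 2.4 w 85.37920515282306 F [-0.3 -0.6  0.1] g 0.0 q [ 1.1  0.3  1.6  0.   1.2 -0.1] p [245.1 575.  231.3]
```

```bash
python3 -m pendant '[[-3.3,-1.6,0,0,0,0,8.5],[-3.3,-1.6,0,0,0,0,8.5],[-3.3,-1.6,0,0,0,0,8.5],[-3.3,-1.6,0,0,0,0,8.5],[-3.3,-1.6,0,0,0,0,8.5],[-3.3,-1.6,0,0,0,0,8.5],[-3.3,-1.6,0,0,0,0,8.5],[-3.3,-1.6,0,0,0,0,8.5],[-3.3,-1.6,0,0,0,0,8.5],[-3.3,-1.6,0,0,0,0,8.5]]' 40
python3 -m pendant '[[0,0,0.4,0,0,0.14,8.5],[0,0,0.4,0,0,0.14,8.5],[0,0,0.4,0,0,0.14,8.5],[0,0,0.4,0,0,0.14,8.5],[0,0,0.4,0,0,0.14,8.5],[0,0,0.4,0,0,0.14,8.5],[0,0,0.4,0,0,0.14,8.5],[0,0,0.4,0,0,0.14,8.5],[0,0,0.4,0,0,0.14,8.5],[0,0,0.4,0,0,0.14,8.5],[0,0,0,0,0,0.1,8.5],[0,0,0,0,0,0,8.5]]'
python3 - <<'E'
from h import *
np.set_printoptions(precision=1,suppress=True)
delta([489,297,130],-0.33)
b=cams.camera("side");save(b,"s1.png",(120,100,280,220),5)
s=telemetry.get_state();M=rot(s["tcp_rot"]);p=np.array(s["ee_pos"])
print(proj(b,p),proj(b,[489,297,147]),proj(b,[489,297,111]))
E
```

```text
time_s: 3.4
ee_pos: [486.8, 297.2, 231.5]
tcp_rot: [0.0, 0.2, 0.98, 0.0]
wrist_force: [0.4, -0.3, -0.8]
width: 84.8
gripper_force: 0.0
time_s: 4.6
ee_pos: [485.8, 298.4, 191.1]
tcp_rot: [-0.0, 0.814, 0.581, -0.0]
wrist_force: [-0.6, 0.3, -0.1]
width: 85.0
gripper_force: 0.0
shift cm [-0.   0.3  6.1] turn [-0.  0. -0.] t 4.6 w 85.00579822471099 F [-0.6  0.3 -0.1] g 0.0 q [0.5 0.2 1.8 0.  1.1 0.8] p [485.8 298.4 191.1]
[165.6 138.5] [168.5 153.1] [169.9 164.7]
```

View pics/s1.png

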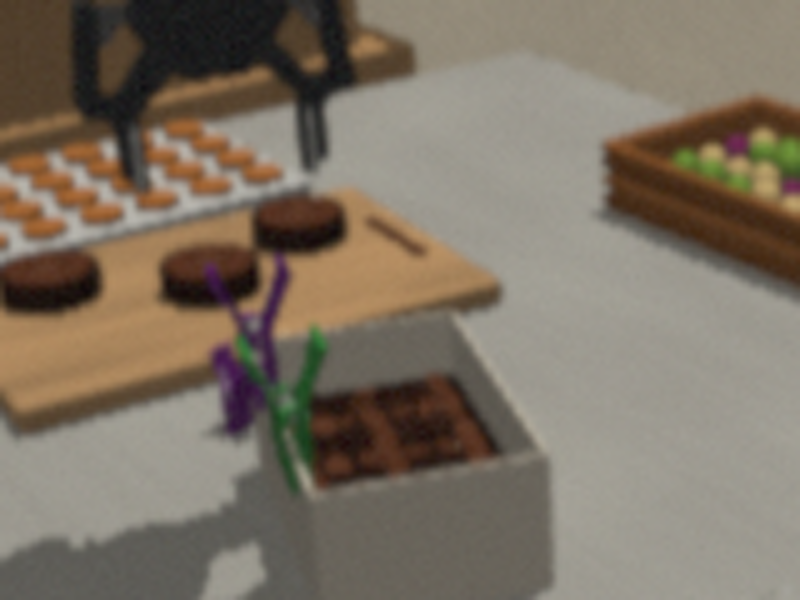

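The side view shows both fingers above the clip, tips at about px (148,136) and (183,133), and the clip lips at (162,154) and (177,152). It needs about 4 mm more along tool y.

```bash
python3 -m pendant '[[0,0.45,1,0,0,0,8.5],[0,0,1.5,0,0,0,8.5],[0,0,1.5,0,0,0,8.5],[0,0,1.5,0,0,0,8.5],[0,0,0.9,0,0,0,7],[0,0,0,0,0,0,6],[0,0,0,0,0,0,5.5],[0,0,0,0,0,0,5.5]]' 40
python3 - <<'E'
from h import *
b=cams.camera("side");a=cams.camera("top")
i=np.hstack([cv2.resize(b["pixels"][110:210,135:215],None,fx=5,fy=5,interpolation=2),cv2.resize(a["pixels"][195:295,85:165],None,fx=5,fy=5,interpolation=2)])
cv2.imwrite("pics/s2.png",i[:,:,::-1])
E
```

```text
time_s: 5.45
ee_pos: [490.8, 297.3, 128.0]
tcp_rot: [0.0, 0.814, 0.581, 0.001]
wrist_force: [-0.3, 0.0, 0.3]
width: 55.0
gripper_force: 0.0
```

View pics/s2.png

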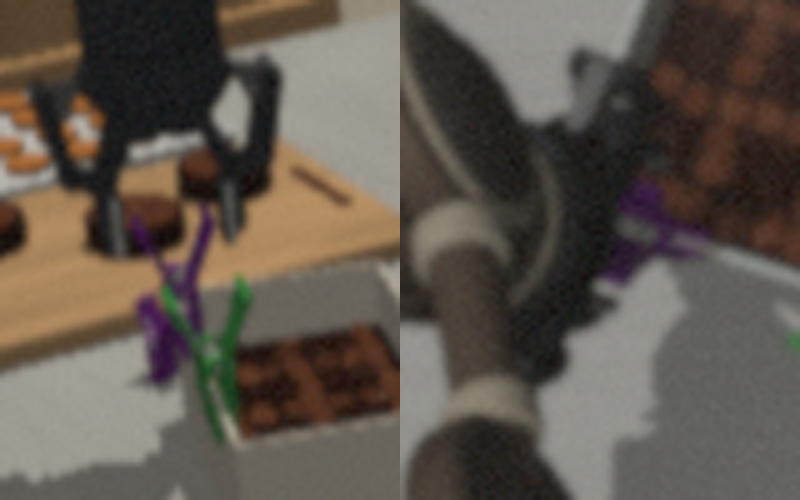

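The side view shows the fingers (crop x 120 and 230) straddling the lips (138 and 207), centred to about 1 mm, with the tips about 18 mm below the lips. Now squeeze.

```bash
python3 -m pendant '[[0,0,0,0,0,0,4.5],[0,0,0,0,0,0,4],[0,0,0,0,0,0,3.5],[0,0,0,0,0,0,3],[0,0,0,0,0,0,2.5],[0,0,0,0,0,0,2.2],[0,0,0,0,0,0,2.2],[0,0,0,0,0,0,2.2],[0,0,0,0,0,0,2.2],[0,0,0,0,0,0,2.2]]' 40
python3 - <<'E'
from h import *
b=cams.camera("side");save(b,"s3.png",(135,110,235,210),5)
E
```

```text
time_s: 6.55
ee_pos: [490.2, 297.0, 127.3]
tcp_rot: [0.0, 0.814, 0.581, 0.0]
wrist_force: [0.5, 0.6, -0.2]
width: 23.8
gripper_force: 39.2
```

View pics/s3.png

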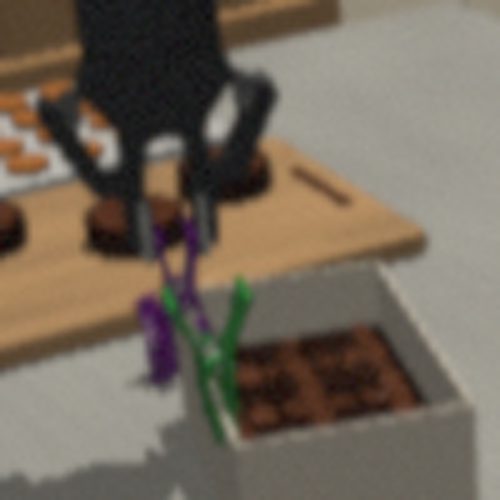

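The clip is squeezed to 24 mm, at the stop, and still on the wall; the lips sit between the pads at crop (160-205,235). Lift straight up.

```bash
python3 -m pendant '[[0,0,-0.6,0,0,0,2.2],[0,0,-1,0,0,0,2.2],[0,0,-1,0,0,0,2.2],[0,0,-1,0,0,0,2.2],[0,0,-1.2,0,0,0,2.2],[0,0,-1.2,0,0,0,2.2],[0,0,-1.2,0,0,0,2.2],[0,0,-1.2,0,0,0,2.2],[0,0,-1.2,0,0,0,2.2],[0,0,-1.2,0,0,0,2.2],[0,0,-0.6,0,0,0,2.2],[0,0,0,0,0,0,2.2]]'
python3 - <<'E'
from h import *
a=cams.camera("top");b=cams.camera("side");np.set_printoptions(precision=1,suppress=True)
save(b,"s4.png",(110,80,230,200),5)
for q in("card_edge","card"):
  for m in spotter.mark_of(q,a)[:1]:print(q,atz(a,m["pixel"],123 if q=="card_edge" else 0))
# orange/white edge: hough of card top edge in top crop
save(a,"c4.png",(320,160,420,230),8)
for n,c in(("a",a),("b",b)):
  for q in("purple_near_tip","purple_far_tip","purple_pin"):
    print(n,q,[(np.round(m["pixel"],1),round(m["conf"],2)) for m in spotter.mark_of(q,c)[:2]])
delta([600,-238,240],-0.385)
E
```

```text
time_s: 7.8
ee_pos: [490.9, 297.3, 242.7]
tcp_rot: [0.0, 0.814, 0.581, 0.001]
wrist_force: [0.1, 0.0, -0.6]
width: 24.2
gripper_force: 39.2
card_edge [ 603.1 -235.3  123. ]
card [ 603.6 -236.7    0. ]
a purple_near_tip [(array([123.4, 246.3]), 0.78)]
a purple_far_tip [(array([126.3, 233.1]), 0.7)]
a purple_pin [(array([113.1, 235.2]), 0.85)]
b purple_near_tip [(array([166. , 142.3]), 0.7), (array([168.4, 184.8]), 0.53)]
b purple_far_tip [(array([165.8, 184.2]), 0.5), (array([168. , 145.1]), 0.45)]
b purple_pin [(array([164.3, 129.8]), 0.49), (array([164.3, 177.1]), 0.42)]
shift cm [-47.   27.8   0.1] turn [-0.   0.   0.1] t 8.3 w 23.57415194622732 F [ 0.4 -0.7 -0.3] g 39.20990824699402 q [ 0.5  0.2  1.8 -0.   1.2  0.8] p [490.  296.9 240.9]
```

View pics/s4.png

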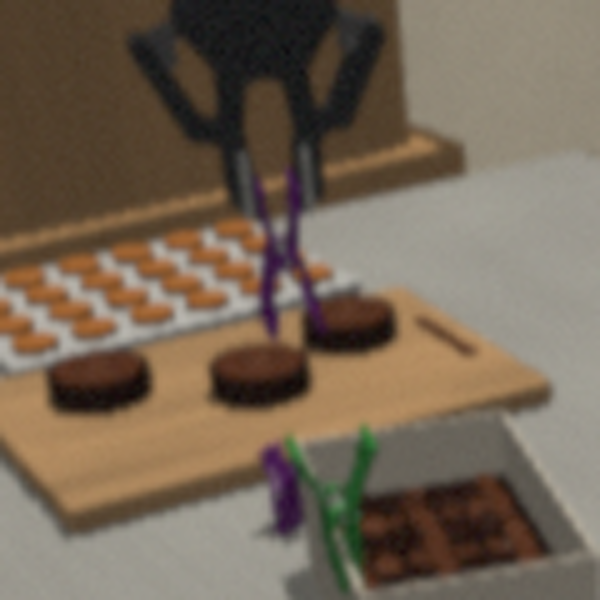

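View pics/c4.png

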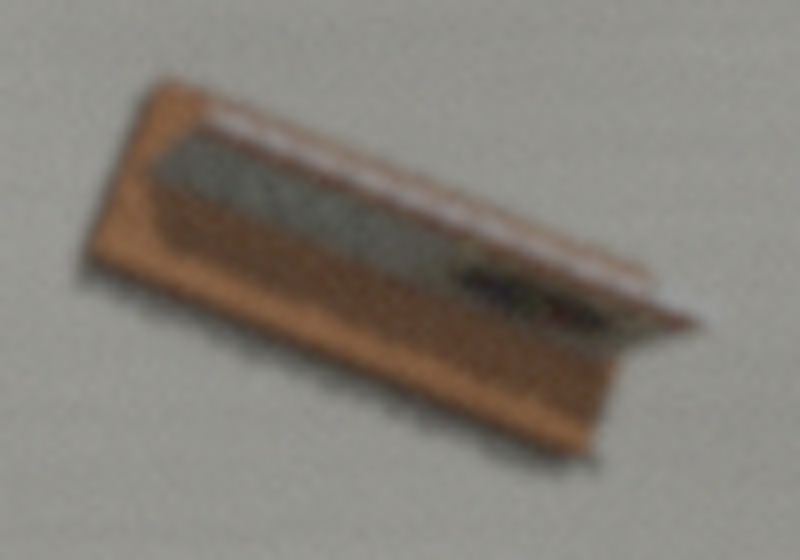

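The clip hangs vertical and open: lips at side px (166,117), jaws at about (165,146) and (174,146). The card's top edge in the top view runs from px (345,174) to (407,199), middle about (376.5,186.5), so world about (603,-236). Carry it across.

```bash
python3 -m pendant '[[-1,0.6,0,0,0,0,2.2],[-2,1.2,0,0,0,0,2.2],[-3.1,1.86,0,0,0,0,2.2],[-3.1,1.86,0,0,0,0,2.2],[-3.1,1.86,0,0,0,0,2.2],[-3.1,1.86,0,0,0,0,2.2],[-3.1,1.86,0,0,0,0,2.2],[-3.1,1.86,0,0,0,0,2.2],[-3.1,1.86,0,0,0,0,2.2],[-3.1,1.86,0,0,0,0,2.2],[-3.1,1.86,0,0,0,0,2.2],[-3.1,1.86,0,0,0,0,2.2]]'
python3 -m pendant '[[-3.1,1.86,0,0,0,0,2.2],[-3.1,1.86,0,0,0,0,2.2],[-3.1,1.86,0,0,0,0,2.2],[-2,1.2,0,0,0,0,2.2],[-1,0.6,0,0,0,0,2.2],[-0.4,0.22,0,0,0,0,2.2],[0,0,0,0,0,0.055,2.2],[0,0,1,0,0,0,2.2],[0,0,1,0,0,0,2.2],[0,0,0.6,0,0,0,2.2],[0,0,0,0,0,0,2.2],[0,0,0,0,0,0,2.2]]'
python3 - <<'E'
from h import *
a=cams.camera("top");b=cams.camera("side")
i=np.hstack([cv2.resize(b["pixels"][170:290,290:390],None,fx=5,fy=5,interpolation=2),cv2.resize(a["pixels"][150:270,335:395],None,fx=5,fy=5,interpolation=2)])
cv2.imwrite("pics/s5.png",i[:,:,::-1])
p=np.array(telemetry.get_state()["ee_pos"])
for q in("purple_near_tip","purple_far_tip","purple_pin","card_edge"):
    print(q,[(np.round(m["pixel"],1).tolist(),round(m["conf"],2)) for m in spotter.mark_of(q,b)[:2]])
for dz in(20,0,-16,-30,-57):print(dz,proj(b,p+[0,0,dz]).round(1))
for e in([603,-236,123],[603+28,-236+68,123],[603-28,-236-68,123]):print("edge",proj(b,e).round(1),proj(a,e).round(1))
delta([603,-236,168],-0.385)
E
```

```text
time_s: 9.5
ee_pos: [572.0, -93.3, 241.4]
tcp_rot: [0.0, 0.814, 0.58, -0.0]
wrist_force: [0.8, 0.5, -0.6]
width: 24.0
gripper_force: 39.2
time_s: 10.7
ee_pos: [602.5, -235.3, 214.7]
tcp_rot: [-0.0, 0.83, 0.558, -0.0]
wrist_force: [0.4, -0.8, 0.3]
width: 23.8
gripper_force: 39.2
purple_near_tip [([339.1, 219.0], 0.66), ([166.7, 184.1], 0.46)]
purple_far_tip [([350.8, 217.6], 0.5), ([168.1, 185.7], 0.37)]
purple_pin [([343.9, 199.9], 0.8), ([166.0, 175.1], 0.42)]
card_edge [([345.8, 233.4], 0.96), ([177.5, 179.7], 0.22)]
20 [349.5 180.4]
0 [348.2 189.4]
-16 [347.2 196.5]
-30 [346.3 202.5]
-57 [344.7 213.9]
edge [342.7 228.4] [376.4 186.7]
edge [326.6 210.6] [344.6 174.3]
edge [361.5 249.2] [408.5 199.2]
shift cm [-0.    0.01  4.78] turn [ 0.001  0.    -0.002] t 11.0 w 23.756142293140975 F [ 0.1  0.3 -0.2] g 39.24725890159607 q [-0.44  0.36  1.59 -0.    1.18 -0.05] p [ 602.9 -235.9  215.8]
```

View pics/s5.png

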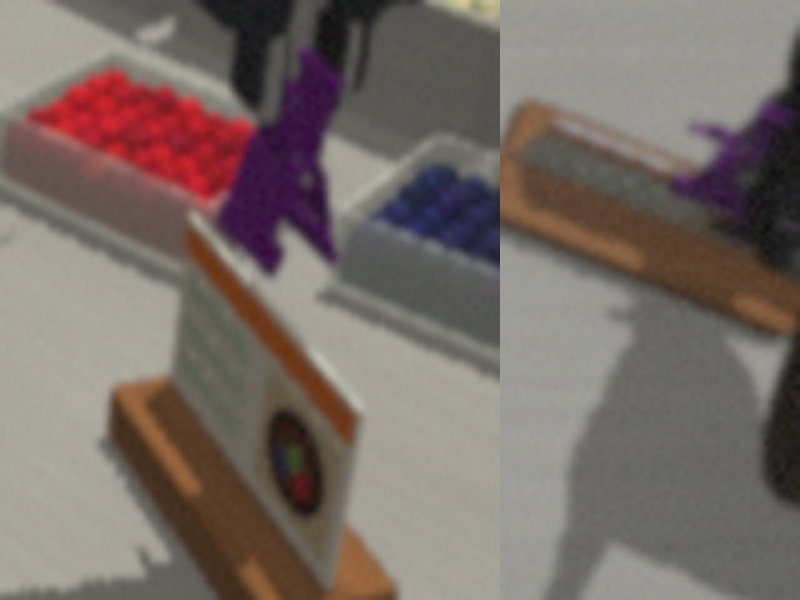

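The side view shows the clip above the card: near-jaw lower edge at px (334,214)-(344,224), far-jaw corner at (357,222), card edge (328.6,213)-(361.6,251.6). I'll fit the clip relative to the card from these, so any camera bias cancels.

```bash
python3 - <<'E'
from h import *
from scipy.optimize import least_squares
np.set_printoptions(precision=1,suppress=True)
a=cams.camera("top");b=cams.camera("side")
yw=-0.385;X=np.array([np.cos(yw),np.sin(yw),0]);Y=np.array([-X[1],X[0],0]);Z=np.array([0,0,1.]);B=np.c_[X,Y,Z]
p=np.array(telemetry.get_state()["ee_pos"]);pin=p-[0,0,16];E=np.array([603,-236,123.])
def fit(name,c0,obs,axes=(0,1,2)):
    def f(v):
        d=np.zeros(3);d[list(axes)]=v
        return np.concatenate([proj(c,c0+B@(np.array(l,float)+d))-o for c,l,o in obs])
    s=least_squares(f,np.zeros(len(axes)));print(name,s.x,"res",s.fun);return s.x
J=[([-11.5,22,-41],(334.4,214.4)),([-11.5,-22,-41],(344.4,224.4)),([11.5,-22,-41],(357,222))]
fit("clip side xyz",pin,[(b,l,np.array(o)) for l,o in J])
fit("clip side xz",pin,[(b,l,np.array(o)) for l,o in J],(0,2))
fit("clip top xy",pin,[(a,[-11.5,22,-41],np.array([370,186.6])),(a,[11.5,22,-41],np.array([374,175.6]))],(0,1))
C=[([0,74,0],(328.6,213)),([0,-74,0],(361.6,251.6))]
fit("card side xyz",E,[(b,l,np.array(o)) for l,o in C])
fit("card side xz",E,[(b,l,np.array(o)) for l,o in C],(0,2))
fit("card side xy",E,[(b,l,np.array(o)) for l,o in C],(0,1))
fit("card top xy",E,[(a,[0,74,0],np.array([344.9,174.3])),(a,[0,-74,0],np.array([407.3,199.2]))],(0,1))
E
```

```text
clip side xyz [-10.1 -18.3   3.8] res [ 0.1 -1.3  1.   0.4 -1.1  0.8]
clip side xz [  2.1 -10.1] res [ 0.4 -1.   1.   0.2 -1.4  0.7]
clip top xy [-0.6 -1.9] res [ 0.2 -0.5 -0.2  0.5]
card side xyz [ 17.7  21.3 -24.3] res [-0.6  0.5  0.5 -0.5]
card side xz [ 3.1 -6.8] res [-1.3 -0.2  1.1  0.2]
card side xy [-2.2 -7.6] res [-1.6 -0.6  1.3  0.3]
card top xy [-0.3  1. ] res [-1.   0.1  1.  -0.1]
```

The fits agree: the clip is centred over the card edge to about 1 mm (card +1 mm in x), with the tips about 33 mm above it. Descend 45 mm, slowly.

```bash
python3 -m pendant '[[0,0.1,0.5,0,0,0,2.2],[0,0,0.5,0,0,0,2.2],[0,0,0.5,0,0,0,2.2],[0,0,0.5,0,0,0,2.2],[0,0,0.5,0,0,0,2.2],[0,0,0.5,0,0,0,2.2],[0,0,0.4,0,0,0,2.2],[0,0,0.4,0,0,0,2.2],[0,0,0.4,0,0,0,2.2],[0,0,0.3,0,0,0,2.2],[0,0,0,0,0,0,2.2],[0,0,0,0,0,0,2.2]]'
python3 - <<'E'
from h import *
a=cams.camera("top");b=cams.camera("side")
save(b,"s6.png",(310,180,390,255),8)
for c in(b,a):
  for q in("purple_near_tip","purple_far_tip","purple_pin","card_edge"):
    print(q,[(np.round(m["pixel"],1).tolist(),round(m["conf"],2)) for m in spotter.mark_of(q,c)[:1]])
delta([603,-236,168],-0.385)
E
```

```text
time_s: 12.3
ee_pos: [603.6, -236.2, 170.3]
tcp_rot: [0.0, 0.83, 0.558, 0.0]
wrist_force: [0.3, -1.0, -0.4]
width: 24.0
gripper_force: 39.2
purple_near_tip [([334.3, 234.3], 0.63)]
purple_far_tip [([347.2, 236.4], 0.47)]
purple_pin [([343.2, 216.6], 0.58)]
card_edge [([344.4, 230.6], 0.72)]
purple_near_tip [([373.4, 192.6], 0.56)]
purple_far_tip [([376.3, 181.5], 0.59)]
purple_pin [([104.2, 228.5], 0.71)]
card_edge [([376.1, 187.4], 0.77)]
shift cm [-0.01 -0.06  0.24] turn [ 0.     0.    -0.002] t 12.8 w 23.952582415506164 F [0.5 0.7 0.3] g 39.24680471420288 q [-0.44  0.41  1.62 -0.    1.11 -0.05] p [ 603.6 -236.2  170.4]
```

View pics/s6.png

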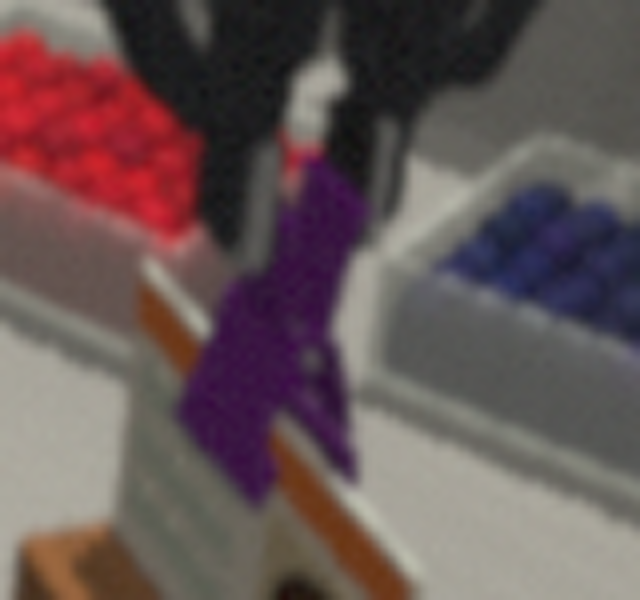

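The jaws straddle the card edge and are centred to about 1 mm: side near-jaw corners (333,232)/(343,242), far-jaw corner (354,240), top-view tips' mean (375,187) on the edge line. Depth is about 10 mm, so I go 4 mm lower, settle and hand in.

```bash
python3 -m pendant '[[0,0,0.2,0,0,0,2.2],[0,0,0.2,0,0,0,2.2],[0,0,0,0,0,0,2.2],[0,0,0,0,0,0,2.2],[0,0,0,0,0,0,2.2],[0,0,0,0,0,0,2.2]]'
python3 - <<'E'
from h import *
b=cams.camera("side");save(b,"s7.png",(310,180,390,255),8)
E
```

```text
time_s: 13.4
ee_pos: [603.6, -236.2, 166.3]
tcp_rot: [0.0, 0.83, 0.558, 0.0]
wrist_force: [0.2, 1.0, -0.8]
width: 23.6
gripper_force: 39.2
```

View pics/s7.png

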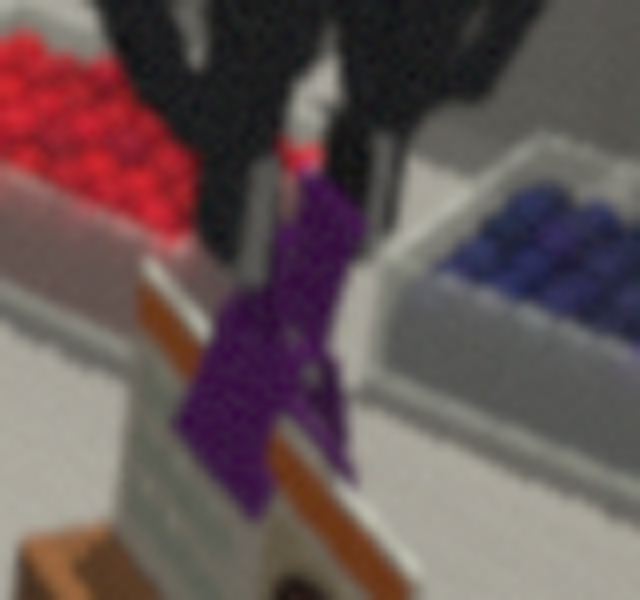

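The near jaw hangs in front of the card, with its lower corner at crop (258,518). The far jaw now drops behind the edge at (350,480), and the card hasn't moved. Handing in.

```bash
python3 -c "
from bench import r
print(r.close_job())"
```

```text
the job is handed in; nothing more can be done
None
```

I handed the job in at about 13.5 s of the 38 s allowed: the purple clip is held squeezed fully open over the middle of the card's top edge, jaws about 14 mm below it by my camera estimate. The last side view shows no contact and the card unmoved; the tub, green clip and bystanders weren't re-measured, and the hand-in gave no verdict.

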